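# Touch-test the blue paint dab and mark the tally

### The job

Check whether the blue paint dab is dry: with the fingertips, touch the top of the blue dab lightly for a moment, without pressing hard or shifting or lifting its panel stand, and lift off. Then push the orange tab of the tally slide all the way to its green end to mark the test as done, and withdraw. Leave the wet red, yellow and green dabs untouched, and everything else on the table where it stands.

Things in the scene. Friction and masses are not known exactly. Their poses are not given: they have to be found in the camera images.
- blue_dab_top (a point): Centre of the top face of the blue paint dab, the one to be tested: a hard round disc 32 mm in diameter and 4 mm thick in the middle of a white square panel (84 x 84 x 6 mm, with a flat stripe of the same colour brushed on beside the dab). Its top is level, 36 mm above the table.
- blue: Loose wooden base (90 x 90 x 16 mm, 0.4 kg) of the blue stand; origin at the centre of its underside, below the dab's centre; z up. The panel stands on springs over it: it begins to sink straight down at about 1.5 N and is stopped after 8 mm, at about 5.5 N. The four stands are alike but for colour, in any order, turned up to 0.4 rad, at least 0.12 m apart between centres.
- blue_dab: The blue dab itself; origin at the centre of its underside (4 mm below its top).
- tally_top (a point): Centre of the top of the orange tab of the tally slide, 59 mm above the table. The tab is 30 mm across the slide x 14 mm along it, 36 mm tall, on a black foot (34 mm across, 24 mm along, from 13 to 23 mm above the table). It starts near the red end of the track.
- tally_base: Fixed track of the tally slide, 50 mm (its x) x 200 mm (its y) x 12 mm high, with a red mark at its -y end and a green mark at its +y end; origin at the centre of its underside. The tab slides along its y axis, level.
- tally (a joint): How far the orange tab stands from its stop at the red end, m, growing toward the green end (the track's +y): 0 at the red stop, 0.120 at the green stop. Stiff to slide, about 1.5 N; it stays where it is left.
- red_dab_top (a point): Centre of the top face of the red dab, like the blue one on a stand of the same size and height; still wet, not to be touched.
- red_dab: The red dab (wet); origin at the centre of its underside.
- red: The loose base of the red dab's stand, 90 x 90 x 16 mm; origin at the centre of its underside.
- yellow_dab_top (a point): Centre of the top face of the yellow dab, like the blue one on a stand of the same size and height; still wet, not to be touched.
- yellow_dab: The yellow dab (wet); origin at the centre of its underside.
- yellow: The loose base of the yellow dab's stand, 90 x 90 x 16 mm; origin at the centre of its underside.
- green_dab_top (a point): Centre of the top face of the green dab, like the blue one on a stand of the same size and height; still wet, not to be touched.
- green_dab: The green dab (wet); origin at the centre of its underside.
- green: The loose base of the green dab's stand, 90 x 90 x 16 mm; origin at the centre of its underside.
- mug: Dark green mug, 80 mm wide and 90 mm high, handle on its +y side; origin under its centre. A bystander.
- jar: Glass jar with a white cap, 60 mm wide and 85 mm high; origin under its centre. A bystander.
- brush: Paint brush lying along its x axis; origin on its underside. A bystander.
- tube: White paint tube with a brown band, 118 x 32 x 20 mm, lying along its x; origin under the middle of its body. A bystander.
- phone: Grey phone lying flat, 75 x 150 x 9 mm; origin under its centre. A bystander.
Things that resemble listed ones, but are neither listed nor needed, are in the scene too. Leave any purple or turquoise look-alike of the blue alone.

How it is judged (in metres and radians):
On the way, in this order (a step that is already met when the one before it is completed fails the run):
1. the fingertips rest on the blue dab (over 0.3 N for 0.1 s) while the tally tab is still near its red end (under 40 mm) (contact force between the fingers and blue_dab above 0.3 N and value of joint tally below 0.04 m), for 0.1 s.
2. the tally tab is pushed to its green end (over 112 mm of its 120 mm) (value of joint tally above 0.112 m), for 0.2 s.
At the end, for the whole second after the job is handed in: The tally tab stands within 8 mm of its green stop; the blue stand is upright, at rest and within 10 mm of where it started; the other three stands and the mug, jar, brush, tube and phone are within 15 mm of where they started (value of joint tally above 0.112 m and distance of blue from where it was at the start of the episode below 0.01 m and angle between blue's own z axis and vertical below 0.05 rad and linear speed of blue below 0.02 m/s and distance of each of red, yellow, green, mug, jar, brush, tube, phone from where it was at the start of the episode below 0.015 m); the robot touches nothing.
It fails at once if the blue dab or its stand is pressed hard (over 12 N) (contact force between any of the fingers, the arm and blue above 12 N).
It fails at once if the blue stand is shifted or lifted (over 10 mm) or tipped (over 0.15 rad) (distance of blue from where it was at the start of the episode above 0.01 m or angle between blue's own z axis and vertical above 0.15 rad).
It fails at once if a wet dab is touched (over 0.2 N) (contact force between any of the fingers, the arm and red_dab above 0.2 N or contact force between any of the fingers, the arm and yellow_dab above 0.2 N or contact force between any of the fingers, the arm and green_dab above 0.2 N).
It fails at once if another stand or a bystander is moved or lifted (over 15 mm) (distance of any of red, yellow, green, mug, jar, brush, tube, phone from where it was at the start of the episode above 0.015 m).
It also fails if it takes over 43 s, if anything falls off the work surface, if the arm or the gripper's body presses on something with over 40 N, if the wrist force passes 120 N, or if a joint passes its speed limit or range.

### The arm

A 6-joint arm with a two-finger parallel gripper is mounted at the origin on the work surface. World frame = base frame: x ahead of the robot, y to its left, z up, the work surface at z = 0. Lengths are in m, angles in degrees, forces in N, time in s.
With the tool pointing down it reaches from about 0.4 to 0.825 m from the base axis. Payload 7 kg.
Tool frame: the origin (TCP) lies at the very end of the fingers, on their centre line; the grasp point (between the pads) lies 19 mm behind it; x points along the fingers, z is the direction in which the jaws open and shut, and the axes are right-handed (so a half turn about x gives the same grasp; the last joint's range is limited). The gripper opens to 88 mm and grips with 3 to 60 N. Pads are 19 mm wide; open, the fingers measure 130 mm over their backs; the gripper's body (78 mm by 193 mm) begins 47 mm behind the grasp point.
Start: joints at [81.767, 20.546, 0.682, 0, -70.136, -16.507], TCP at [0.282, 0.613, 0.227] pointing down, gripper open.
Joint ranges: [-176.03, 176.03], [-82.01, 121.73], [-58.28, 71.71], [-173.87, 95.51], [-174.79, -0.11], [-173.66, 173.66]. Speed limits (degrees/s): [136.94, 136.94, 172.46, 180, 180, 180].

### API

Orientations are given as [roll, pitch, yaw] about the fixed x, y, z axes, in that order (R = Rz(yaw) Ry(pitch) Rx(roll)).
In Python, from plant import * gives the robot as it stands.
- The arm moves only by the tool arm_command, never from a script. Its argument "commands" is one flat list of numbers, 5 for each row, row after row: the shift along the tool's x, y, z in mm, then the turn about the tool's x in degrees, then the opening in per cent of the stroke, from 0 (shut) to 100 (fully open). A call has 1 to 5 rows; each row shifts and turns the pose as measured when the row begins, along the tool's axes as they then stand; what a row does not reach is not made up. A row lasts 1/8 s, in which the tool goes at most 62.5 mm and 10.7 degrees, less where a joint would pass 70% of its speed; a pose out of reach is approached as far as the arm can. A call is refused whole if a number of a shift passes 62.5 or a number of a turn 10.7, either way. A call with a gripper value outside its range is refused whole. The fingers move at their own pace and stop on an object; the grip force is fixed at half the most. Time passes only in rows, so rows that do not move let the fingers close. It gives the time, the measured TCP pose, the force and the opening at its end, in the units of the state.
- get_obs(): the state, without advancing time (a new reading comes with each control period).
- snapshot(name): name is "side" or "top"; returns a dict with "frame" (400x640x3 uint8, blue, green, red), "fov_y" (degrees; the focal length in pixels is half the picture's height over the tangent of half this angle, whatever the lens; pixels are square), "cx", "cy" (the principal point, pixels), "world_to_cam" (4x4, takes a point from world to camera coordinates). Camera axes: x right, y up, looking along -z (the intrinsics and any distortion apply to the point x, -y, -z); pixel columns grow to the right and rows downward; lengths in m; the calibration is good to about 2 mm. A picture is of the moment at which its call begins. There is no depth.
- close_job(): hands the job in, once; it reports no verdict.
The state is a dict: "clock": time; "joint_pos": joint angles; "qvel": joint speeds; "tau": joint torques, N m; "tool_pos": TCP position; "orientation": TCP orientation; "force": force on the tool from outside, world axes, zero at the start; "moment": the same for the moment, N m; "opening": finger opening in m.
Only numpy, scipy, OpenCV 4.12 (cv2) and the standard library are available. Lean on these libraries where they do the work, as an engineer would, in place of code of your own. Each camera call takes 0.05 s, during which the arm holds its last target. There are 200 camera calls.

## Working session

There is one attempt and no reset: what is moved stays moved. The work goes in short steps, Python scripts to look and compute and a tool call to move; the robot and the scene stay as the last step left them, time stands still between calls to the robot, and variables do not carry over. Pictures are saved under pics/ and viewed, about 8 in all and at most 12, crops included, and the job is handed in when it is done.

Besides the shell and the picture viewer there is one more tool, called after "Call:" by a JSON object that holds its "op" and its "data". arm_command: Moves the arm, as the interface text tells. Its arguments: {"type":"object","properties":{"commands":{"type":"array"}},"required":["commands"]}

```bash
mkdir -p pics
python3 - <<'E'
from plant import *
import cv2
print(get_obs())
for n in("side","top"):
    s=snapshot(n); cv2.imwrite(f"pics/{n}0.png",s["frame"]); print({k:v for k,v in s.items() if k!="frame"})
E
```

```text
{'clock': 0.0, 'joint_pos': array([ 8.17680355e+01,  2.05889770e+01,  6.33746060e-01, -2.16351082e-02,
       -7.01384524e+01, -1.65086470e+01]), 'qvel': array([-0.04050564, -0.02436982,  0.00513286, -0.02785205, -0.08123609,
       -0.048046  ]), 'tau': array([ 5.00635906e-04, -5.82717168e+01,  2.93061858e+01,  6.99752882e+00,
        6.89646535e-03, -1.58378393e-04]), 'tool_pos': array([0.28228354, 0.61257602, 0.22564549]), 'orientation': array([   4.26145555,   89.90413351, -110.48652307]), 'force': array([-0.68363148,  0.39263224, -0.37514182]), 'moment': array([-0.00209787, -0.0366323 ,  0.00215039]), 'opening': 0.0875926561521595}
{'fov_y': 43.59923408901571, 'cx': 320.78302521021857, 'cy': 194.4743366608846, 'world_to_cam': array([[ 0.9172571 , -0.39829344, -0.00132452, -0.47847019],
       [ 0.23977141,  0.5495244 ,  0.80033281, -0.17674193],
       [-0.31803945, -0.73442853,  0.59955454, -1.29043105],
       [ 0.        ,  0.        ,  0.        ,  1.        ]])}
{'fov_y': 44.44375211268576, 'cx': 321.5507193877492, 'cy': 200.3478222966372, 'world_to_cam': array([[-1.65087175e-02, -9.99828271e-01, -8.41964709e-03,
         1.30453050e-03],
       [ 9.80394080e-01, -1.78403634e-02,  1.96237535e-01,
        -5.25012257e-01],
       [-1.96354045e-01, -5.01494213e-03,  9.80520239e-01,
        -1.45560605e+00],
       [ 0.00000000e+00,  0.00000000e+00,  0.00000000e+00,
         1.00000000e+00]])}
```

View pics/top0.png

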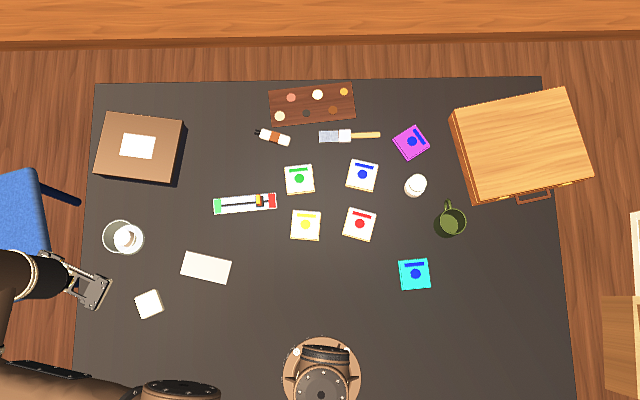

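View pics/side0.png

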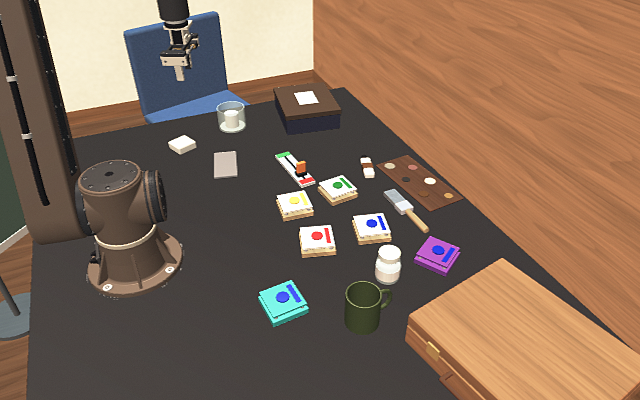

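The top view shows the white-panel blue stand at about (362,174). The purple look-alike is at (411,142) and the turquoise one at (414,273). The tally track runs from green at (217,205) to red at (272,200), with the orange tab at about (262,200). The side view shows blue at (372,224) and the tab at (300,167).

```bash
cat > h.py <<'E'
import numpy as np, cv2
def f(s): return 200/np.tan(np.radians(s["fov_y"]/2))
def ray(s,u,v):
    M=s["world_to_cam"];R=M[:3,:3]
    d=np.array([(u-s["cx"])/f(s),-(v-s["cy"])/f(s),-1.]);return -R.T@M[:3,3],R.T@d
def onz(s,u,v,z):
    o,d=ray(s,u,v);return o+d*(z-o[2])/d[2]
def proj(s,p):
    c=s["world_to_cam"]@np.r_[p,1];return s["cx"]-f(s)*c[0]/c[2],s["cy"]+f(s)*c[1]/c[2]
def tri(a,pa,b,pb):
    o1,d1=ray(a,*pa);o2,d2=ray(b,*pb)
    t=np.linalg.lstsq(np.c_[d1,-d2],o2-o1,rcond=None)[0];p,q=o1+t[0]*d1,o2+t[1]*d2
    return (p+q)/2,np.linalg.norm(p-q)
def blobs(s,hlo,hhi,smin=120,vmin=60,box=None,amin=15):
    h=cv2.cvtColor(s["frame"],cv2.COLOR_BGR2HSV)
    m=cv2.inRange(h,(hlo,smin,vmin),(hhi,255,255))
    if box: k=np.zeros_like(m);x0,y0,x1,y1=box;k[y0:y1,x0:x1]=255;m&=k
    n,_,st,c=cv2.connectedComponentsWithStats(m)
    return [(c[i].round(2),st[i].tolist()) for i in range(1,n) if st[i,4]>=amin]
E
python3 - <<'E'
from plant import *
from h import *
S=snapshot("side");T=snapshot("top")
bt,bs=(200,120,480,300),(220,130,480,340)
for nm,lo,hi in(("blue",110,128),("green",50,80),("yellow",24,34),("red",0,5),("orange",8,20)):
    print(nm)
    for s,b,t in((T,bt,'T'),(S,bs,'S')):
        for c,st in blobs(s,lo,hi,box=b): print(' ',t,c,st,onz(s,*c,.036).round(4))
for nm,s,(x0,y0,x1,y1) in(("t",T,(205,140,405,260)),("s",S,(260,140,420,260))):
    cv2.imwrite(f"pics/z{nm}.png",cv2.resize(s["frame"][y0:y1,x0:x1],None,fx=4,fy=4,interpolation=cv2.INTER_CUBIC))
E
```

```text
blue
  T [418.84 136.28] [413, 129, 13, 16, 68] [ 0.731  -0.3216  0.036 ]
  T [411.73 140.66] [407, 136, 10, 10, 71] [ 0.7168 -0.2982  0.036 ]
  T [363.87 165.42] [355, 163, 19, 6, 55] [ 0.6381 -0.1431  0.036 ]
  T [362.   173.88] [358, 170, 9, 9, 67] [ 0.6107 -0.1363  0.036 ]
  T [413.9 263.9] [405, 262, 19, 5, 63] [ 0.3268 -0.2842  0.036 ]
  T [415.13 273.26] [411, 269, 10, 10, 76] [ 0.2986 -0.2864  0.036 ]
  S [381.2  222.57] [377, 216, 9, 14, 49] [ 0.6369 -0.148   0.036 ]
  S [371.35 222.8 ] [367, 219, 10, 8, 65] [ 0.6118 -0.1382  0.036 ]
  S [437.91 249.68] [432, 245, 13, 10, 87] [ 0.7173 -0.3002  0.036 ]
  S [447.92 254.69] [442, 247, 13, 16, 77] [ 0.73   -0.3258  0.036 ]
  S [293.26 292.95] [287, 284, 14, 18, 85] [ 0.3265 -0.2891  0.036 ]
  S [282.24 296.5 ] [276, 292, 13, 10, 111] [ 0.2994 -0.2891  0.036 ]
green
  T [297.67 169.35] [289, 167, 19, 5, 48] [0.6292 0.066  0.036 ]
  T [298.97 177.7 ] [295, 174, 9, 9, 63] [0.602  0.0621 0.036 ]
  S [282.71 154.26] [277, 152, 13, 6, 42] [0.51   0.2869 0.036 ]
  S [345.32 182.39] [340, 178, 12, 10, 31] [0.6293 0.0612 0.036 ]
  S [337
[... 1319 characters left out ...]
0.8336 -0.0355  0.036 ]
  S [300.8  167.27] [296, 160, 10, 14, 100] [0.5361 0.1917 0.036 ]
  S [366.81 164.85] [362, 163, 12, 5, 48] [0.7337 0.1206 0.036 ]
  S [330.   197.67] [318, 188, 28, 16, 45] [0.5552 0.01   0.036 ]
  S [415.19 222.09] [406, 211, 20, 22, 32] [ 0.7229 -0.1833  0.036 ]
  S [306.58 214.75] [299, 212, 14, 6, 24] [ 0.4632 -0.0355  0.036 ]
  S [294.19 215.67] [286, 214, 18, 4, 21] [ 0.4302 -0.0255  0.036 ]
  S [378.19 240.32] [366, 238, 25, 6, 53] [ 0.5947 -0.208   0.036 ]
  S [328.91 252.45] [321, 251, 14, 4, 22] [ 0.458  -0.1984  0.036 ]
  S [313.26 254.26] [310, 253, 9, 4, 19] [ 0.4191 -0.1886  0.036 ]
  S [448.82 314.56] [405, 272, 75, 68, 3391] [ 0.6202 -0.4861  0.036 ]
```

View pics/zt.png

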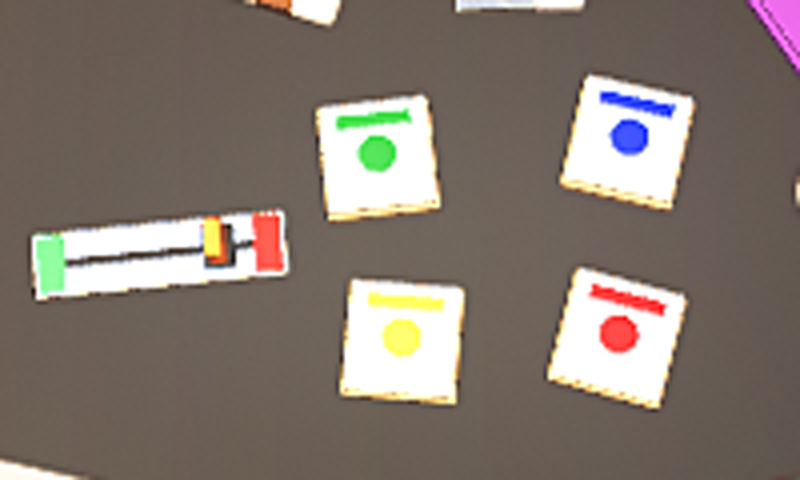

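```bash
cat >> h.py <<'E'
from scipy.spatial.transform import Rotation as Ro
def go(o,tgt,zdir=None):
    R=Ro.from_euler("xyz",o["orientation"],degrees=True).as_matrix()
    print("t",round(o["clock"],2),"tcp",o["tool_pos"].round(4),"F",o["force"].round(2),"open",round(o["opening"],4),"j",o["joint_pos"].round(0))
    print("toolx",R[:,0].round(3),"tooly",R[:,1].round(3),"toolz",R[:,2].round(3))
    print("delta tool mm",(R.T@(np.array(tgt)-o["tool_pos"])*1000).round(1))
    if zdir is not None:
        z=R.T@np.r_[zdir,0]; a=np.degrees(np.arctan2(-z[1],z[2])); print("turn",((a+90)%180-90).round(1))
E
python3 - <<'E'
from plant import *
from h import *
S=snapshot("side");T=snapshot("top")
print("blue tri",tri(T,(362,173.88),S,(371.35,222.8)))
g=blobs(T,40,85,40,80,box=(208,190,230,220))
r=blobs(T,0,5,box=(265,190,280,210)); print(g,r)
G,Rr=onz(T,*g[0][0],.012),onz(T,*r[0][0],.012)
gs=blobs(S,40,85,60,60,box=(270,145,295,162));rs=blobs(S,0,5,box=(295,170,320,190));print(gs,rs)
G2,R2=onz(S,*gs[0][0],.012),onz(S,*rs[0][0],.012)
print(G,Rr,G2,R2,np.linalg.norm(G-Rr))
d=(G-Rr)/np.linalg.norm(G-Rr);print("dir",d)
print("tab top",onz(T,258,200,.059), "tri side check",proj(S,onz(T,258,200,.059)),proj(S,onz(T,258,200,.023)))
go(get_obs(),(.611,-.137,.12),(d[1],-d[0]))
cv2.imwrite("pics/zs2.png",cv2.resize(S["frame"][145:195,265:325],None,fx=10,fy=10,interpolation=cv2.INTER_CUBIC))
E
```

```text
blue tri (array([ 0.61186629, -0.13667663,  0.03458063]), np.float64(0.0015794692705893149))
[(array([217.18, 205.27]), [214, 198, 8, 16, 100])] [(array([271.39, 200.04]), [268, 193, 8, 15, 90])]
[(array([282.88, 154.14]), [276, 151, 15, 7, 58])] [(array([306.24, 180.05]), [299, 177, 15, 7, 58])]
[0.52310416 0.32268865 0.012     ] [0.53685476 0.15118517 0.012     ] [0.52278153 0.32370728 0.012     ] [0.53785828 0.15165568 0.012     ] 0.17205384431317466
dir [-0.07992031  0.99680126  0.        ]
tab top [0.52819637 0.18715417 0.059     ] tri side check (np.float64(298.80123928362076), np.float64(162.43998735820205)) (np.float64(300.6911426113472), np.float64(170.6578232315794))
t 0.3 tcp [0.2824 0.6129 0.2263] F [0.03 0.86 0.62] open 0.0877 j [ 82.  21.   1.  -0. -70. -17.]
toolx [-0. -0. -1.] tooly [ 0.908 -0.419  0.   ] toolz [-0.419 -0.908  0.001]
delta tool mm [106.5 612.3 543.5]
turn 60.7
```

View pics/zs2.png

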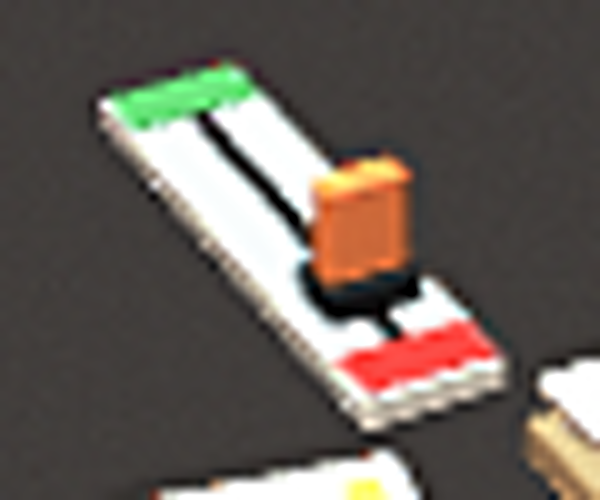

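The zoomed side view shows the orange tab near the red end, with clear space behind it; the green mark is at the far upper left of the crop. The two views agree to within 2 mm on the blue dab, at about (0.612,-0.137).

I'll travel and turn now, shutting the fingers on the way.

Call:
{"op": "arm_command", "data": {"commands": [0,41,36.5,10.1,0,0,47,28.5,10.1,0,0,51,20,10.1,0,0,54,10.5,10.1,0,0,55,1,10.1,0]}}

```text
clock: 0.92
tool_pos: [0.3921, 0.3564, 0.2249]
orientation: [79.3, 89.9, -87.2]
force: [1.8, 1.1, 0.1]
opening: 0.0435
```

Run:
```python
from plant import *
from h import *
go(get_obs(),(.611,-.137,.12),(.997,.08))
```

```text
t 0.93 tcp [0.3921 0.3564 0.2249] F [1.8  1.14 0.07] open 0.0435 j [ 64.   7. -18.   0. -65. -50.]
toolx [ 0.    -0.002 -1.   ] tooly [ 0.233 -0.972  0.002] toolz [-0.972 -0.233  0.   ]
delta tool mm [105.8 530.7 -97.7]
turn 8.9
```

Call:
{"op": "arm_command", "data": {"commands": [0,54,-10,8.9,0,0,57,-21,0,0,0,57,-21,0,0,0,57,-21,0,0,0,57,-21,0,0]}}

```text
clock: 1.55
tool_pos: [0.5175, 0.0766, 0.2272]
orientation: [-168.4, 89.8, 15.9]
force: [1.3, 0.5, 0.5]
opening: 0.0005
```

Call:
{"op": "arm_command", "data": {"commands": [5,57,-21,0,0,10,57,-21,0,0,15,50,-19,0,0,10,30,-12,0,0,0,0,0,0,0]}}

```text
clock: 2.17
tool_pos: [0.6077, -0.1209, 0.1866]
orientation: [-167.8, 89.7, 16.2]
force: [-0.2, 0.8, -0.8]
opening: 0.0003
```

Run:
```python
from plant import *
from h import *
go(get_obs(),(.6115,-.137,.08),(.997,.08))
```

```text
t 2.17 tcp [ 0.6077 -0.1209  0.1866] F [-0.24  0.78 -0.84] open 0.0003 j [  7.  17. -10.  -0. -63.  -3.]
toolx [ 0.006  0.002 -1.   ] tooly [ 0.07  -0.998 -0.001] toolz [-0.998 -0.07  -0.006]
delta tool mm [106.5  16.4  -2.1]
turn -0.6
```

Call:
{"op": "arm_command", "data": {"commands": [40,8,-1,0,0,40,8,-1,0,0,25,0,0,0,0,0,0,0,0,0,0,0,0,0,0]}}

```text
clock: 2.8
tool_pos: [0.613, -0.1353, 0.0821]
orientation: [-174.9, 89.4, 9.2]
force: [0.8, -0.6, 0.6]
opening: 0.0002
```

Run:
```python
from plant import *
from h import *
go(get_obs(),(.6115,-.137,.04),(.997,.08))
S=snapshot("side");T=snapshot("top")
a=S["frame"][180:270,310:430];b=T["frame"][130:220,310:430]
cv2.imwrite("pics/near.png",cv2.resize(np.vstack([a,b]),None,fx=3,fy=3,interpolation=cv2.INTER_CUBIC))
```

```text
t 2.8 tcp [ 0.613  -0.1353  0.0821] F [ 0.77 -0.65  0.65] open 0.0002 j [  5.  23. -16.  -0. -50.  -1.]
toolx [ 0.01   0.002 -1.   ] tooly [ 0.071 -0.997 -0.001] toolz [-0.997 -0.071 -0.01 ]
delta tool mm [42.1  1.6  2. ]
turn -0.5
```

View pics/near.png

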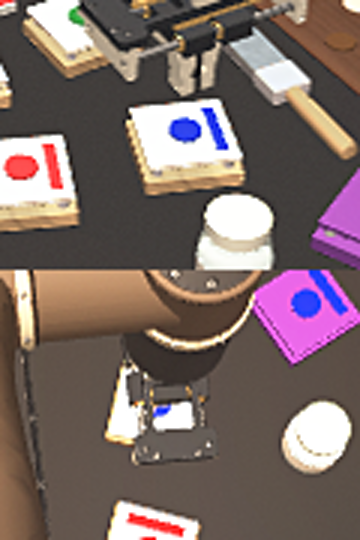

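The picture shows the fingertips hanging right above the blue dab: in the side crop the tips are at about (193,90) and the dab is at (185,130). The jar and brush are clear, so I'll come down.

Call:
{"op": "arm_command", "data": {"commands": [20,1,1,0,0,16,1,1,0,0,2,0,0,0,0,2,0,0,0,0,0,0,0,0,0]}}

```text
clock: 3.52
tool_pos: [0.6147, -0.1369, 0.046]
orientation: [-178.5, 88.9, 5.7]
force: [-0.4, -1.6, 0.2]
opening: 0.0006
```

Call:
{"op": "arm_command", "data": {"commands": [3,0,2,0,0,3,0,2,0,0,2,0,0,0,0,2,0,0,0,0,0,0,0,0,0]}}

```text
clock: 4.15
tool_pos: [0.6111, -0.1373, 0.0361]
orientation: [-179.0, 88.9, 5.2]
force: [-0.2, 1.2, 1.7]
opening: 0.0006
```

Call:
{"op": "arm_command", "data": {"commands": [2,0,0,0,0,0,0,0,0,0]}}

```text
clock: 4.4
tool_pos: [0.6112, -0.1373, 0.0342]
orientation: [-179.1, 88.9, 5.0]
force: [-1.1, 0.1, 2.2]
opening: 0.0003
```

Call:
{"op": "arm_command", "data": {"commands": [2,0,0,0,0,0,0,0,0,0]}}

```text
clock: 4.65
tool_pos: [0.6113, -0.1372, 0.0324]
orientation: [-179.3, 88.9, 4.8]
force: [-2.0, 0.1, 3.3]
opening: 0.0007
```

Run:
```python
from plant import *
for i in range(4):
    snapshot("side"); o=get_obs(); print(o["clock"],o["tool_pos"].round(4),o["force"].round(2))
```

```text
4.7 [ 0.6112 -0.1373  0.0325] [-0.75  0.08  3.21]
4.75 [ 0.6113 -0.1373  0.0325] [-1.33  1.16  3.53]
4.8 [ 0.6113 -0.1373  0.0325] [-0.98  0.83  3.79]
4.85 [ 0.6113 -0.1373  0.0325] [-0.52  0.94  3.42]
```

The fingertips rested on the dab at about 3.4 N, sinking about 3.5 mm. Next I'll lift straight off and work out the way to the tally.

Call:
{"op": "arm_command", "data": {"commands": [-8,0,0,0,0,-20,0,0,0,0,-40,0,0,0,0,-40,0,0,0,0,0,0,0,0,0]}}

```text
clock: 5.48
tool_pos: [0.609, -0.1375, 0.1443]
orientation: [-179.3, 88.9, 4.9]
force: [0.5, -0.4, -0.7]
opening: 0.0003
```

Run:
```python
from plant import *
from h import *
go(get_obs(),(.5365,.150,.10),(.997,.08))
S=snapshot("side");T=snapshot("top")
print([ (c,st,onz(S,*c,.036)) for c,st in blobs(S,110,128,box=(355,205,392,240))])
```

```text
t 5.47 tcp [ 0.609  -0.1375  0.1443] F [ 0.53 -0.39 -0.73] open 0.0003 j [  5.  19. -13.   0. -57.  -1.]
toolx [ 0.019  0.002 -1.   ] tooly [ 0.073 -0.997 -0.   ] toolz [-0.997 -0.073 -0.019]
delta tool mm [  43.4 -292.    52.3]
turn -0.4
[(array([381.2 , 222.57]), [377, 216, 9, 14, 49], array([ 0.63690244, -0.14802889,  0.036     ])), (array([371.35, 222.8 ]), [367, 219, 10, 8, 65], array([ 0.6118436 , -0.13816119,  0.036     ]))]
```

The blue dab's pixels are the same as before, so the stand hasn't moved. On to a point behind the tab.

Call:
{"op": "arm_command", "data": {"commands": [0,-58,10.5,0,0,0,-58,10.5,0,0,0,-58,10.5,0,0,0,-58,10.5,0,0,0,-50,9,0,0]}}

```text
clock: 6.2
tool_pos: [0.5316, 0.1435, 0.1335]
orientation: [159.1, 89.8, -17.3]
force: [0.4, 0.6, -0.1]
opening: 0.0001
```

Call:
{"op": "arm_command", "data": {"commands": [0,-20,3,0,0,20,0,0,0,0,20,0,0,0,0,0,0,0,0,0]}}

```text
clock: 6.7
tool_pos: [0.5231, 0.1666, 0.0879]
orientation: [56.9, 89.7, -119.1]
force: [-0.5, 0.8, -0.2]
opening: 0.0002
```

Run:
```python
from plant import *
from h import *
go(get_obs(),(.5365,.153,.032),(.997,.08))
S=snapshot("side");T=snapshot("top")
a=S["frame"][125:215,240:360];b=T["frame"][150:240,190:310]
cv2.imwrite("pics/near2.png",cv2.resize(np.vstack([a,b]),None,fx=3.3,fy=3.3,interpolation=cv2.INTER_CUBIC))
```

```text
t 6.7 tcp [0.5231 0.1666 0.0879] F [-0.45  0.75 -0.23] open 0.0002 j [ 38.  17. -25.   0. -48. -34.]
toolx [-0.003 -0.005 -1.   ] tooly [ 0.07  -0.998  0.005] toolz [-0.998 -0.07   0.003]
delta tool mm [ 56.   14.2 -12.6]
turn -0.6
```

View pics/near2.png

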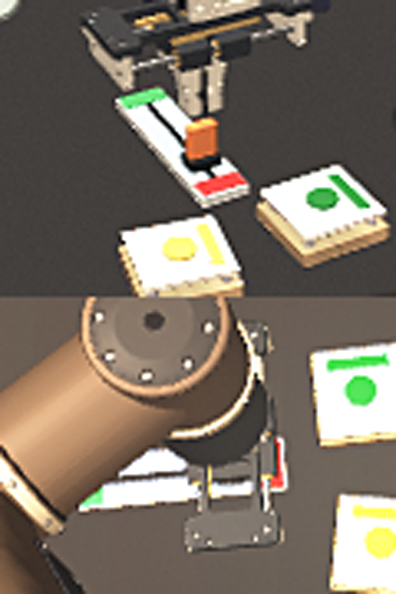

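The picture shows the closed fingers above the track, close behind the tab; in the upper crop the tips are at about (203,105) and the tab at (202,138). Before descending I'll back off toward the red end.

Call:
{"op": "arm_command", "data": {"commands": [0,18,-13,0,0,0,2,0,0,0,25,0,0,0,0,25,0,0,0,0,4,0,0,0,0]}}

```text
clock: 7.42
tool_pos: [0.5412, 0.1484, 0.0388]
orientation: [173.6, 89.7, -2.5]
force: [-0.2, 0.4, 0.2]
opening: 0.0007
```

Run:
```python
from plant import *
from h import *
go(get_obs(),(.529-.0025,.290,.033),(.997,.08))
```

```text
t 7.42 tcp [0.5412 0.1484 0.0388] F [-0.17  0.4   0.23] open 0.0007 j [ 35.  21. -27.   0. -42. -32.]
toolx [ 0.006 -0.    -1.   ] tooly [ 0.068 -0.998  0.001] toolz [-0.998 -0.068 -0.006]
delta tool mm [   5.7 -142.2    5. ]
turn -0.7
```

Call:
{"op": "arm_command", "data": {"commands": [4,-12,3,0,0,0,-15,1,0,0,0,-15,0.5,0,0,0,-15,0.5,0,0,0,-15,0.5,0,0]}}

```text
clock: 8.05
tool_pos: [0.5309, 0.2251, 0.0373]
orientation: [-178.8, 89.5, 5.1]
force: [1.0, -1.4, 0.2]
opening: 0.0003
```

Call:
{"op": "arm_command", "data": {"commands": [0,-15,0.5,0,0,0,-15,0.5,0,0,0,-12,0.5,0,0,0,-8,0,0,0,0,-4,0,0,0]}}

```text
clock: 8.68
tool_pos: [0.5254, 0.2784, 0.0376]
orientation: [122.4, 89.4, -53.6]
force: [13.8, -28.3, 6.0]
opening: 0.0004
```

Run:
```python
from plant import *
from h import *
go(get_obs(),(.5265,.281,.033),(.997,.08))
```

```text
t 8.68 tcp [0.5254 0.2784 0.0376] F [ 13.8  -28.29   6.04] open 0.0004 j [ 47.  24. -23.   1. -44. -44.]
toolx [ 0.006 -0.008 -1.   ] tooly [ 0.071 -0.997  0.009] toolz [-0.997 -0.071 -0.006]
delta tool mm [ 4.6 -2.6 -1.3]
turn -0.5
```

The tab is against the stop, with 28 N resisting at about the predicted position. I'll back off, lift and check.

Call:
{"op": "arm_command", "data": {"commands": [0,0,0,0,0,0,8,0,0,0,0,12,0,0,0,-40,0,0,0,0,-50,0,0,0,0]}}

```text
clock: 9.3
tool_pos: [0.5243, 0.2547, 0.1256]
orientation: [82.1, 89.2, -93.9]
force: [1.2, 1.4, 0.2]
opening: 0.0004
```

Call:
{"op": "arm_command", "data": {"commands": [-50,0,0,0,0,-10,50,0,0,0,0,50,0,0,0,0,50,0,0,0,0,0,0,0,0]}}

```text
clock: 9.93
tool_pos: [0.536, 0.1025, 0.1949]
orientation: [137.7, 89.4, -38.3]
force: [-0.1, 0.2, -0.4]
opening: 0.0007
```

Run:
```python
from plant import *
from h import *
go(get_obs(),(.5265,.281,.033),(.997,.08))
S=snapshot("side");T=snapshot("top")
print([(c,st,onz(S,*c,.041)) for c,st in blobs(S,8,20,box=(270,135,310,180))])
print([(c,st,onz(S,*c,.036)) for c,st in blobs(S,110,128,box=(355,205,392,240))])
cv2.imwrite("pics/end.png",np.vstack([S["frame"][120:340],T["frame"][110:290]]))
```

```text
t 9.93 tcp [0.536  0.1025 0.1949] F [-0.12  0.18 -0.41] open 0.0007 j [ 32.  10. -19.   1. -61. -28.]
toolx [ 0.008 -0.006 -1.   ] tooly [ 0.071 -0.997  0.007] toolz [-0.997 -0.071 -0.007]
delta tool mm [ 160.7 -179.8   -1.9]
turn -0.5
[(array([285.62, 151.16]), [281, 145, 10, 12, 95], array([0.52282489, 0.29351658, 0.041     ]))]
[(array([381.2 , 222.57]), [377, 216, 9, 14, 49], array([ 0.63690244, -0.14802889,  0.036     ])), (array([371.35, 222.8 ]), [367, 219, 10, 8, 65], array([ 0.6118436 , -0.13816119,  0.036     ]))]
```

View pics/end.png

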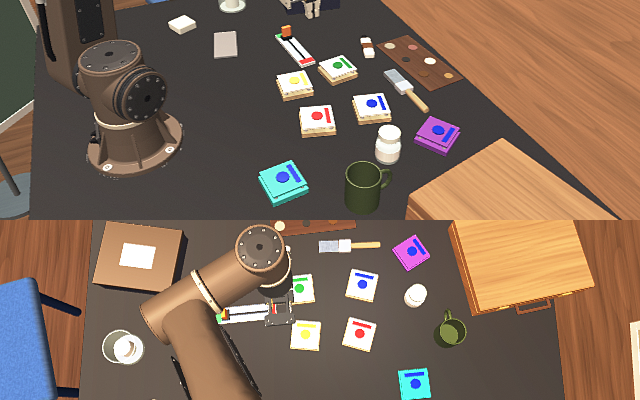

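The final picture shows the tab standing over the green mark at about (286,32) in the upper half. The stands and bystanders are where they were, and the arm is clear. Handing in.

```bash
python3 -c "
from plant import *
close_job(); print(get_obs()['clock'])"
```

```text
the job is handed in; nothing more can be done
the job is handed in; nothing more can be done
```

I tested the blue dab, pushed the tally tab to its green stop, withdrew the arm and handed the job in at about 10 s of the 43 s allowed. The hand-in reports no verdict, so the checks below are my own.

- **Blue dab:** With the fingers closed, I rested them on the dab for about 0.5 s. The force was about 3.4 N and the panel sank about 3.5 mm. Afterwards the dab and its stripe were at exactly the same pixels in the side view, so the stand did not shift.
- **Tally slide:** The tab pushed back with about 28 N right where I expected the green stop. After withdrawing, the side view put it at y ≈ 0.294 m, over the green mark, against an expected stop of about 0.297 m. The joint value itself can't be read directly.
- **Everything else:** In the last side and top pictures, the other stands and bystanders looked unmoved and the arm was about 0.19 m up, touching nothing. I checked these by eye, not by measuring each one. In the top view the arm hid the phone, the tube and part of the green stand, so for those I relied on the side view.

No check failed. The two cameras disagreed by up to 2 mm, which is within their calibration.

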